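# Take the finished nameplate out of the jig behind the counter goods

## Robot

A 7-joint arm with a two-finger parallel gripper is mounted at the origin on the work surface. World frame = base frame: x ahead of the robot, y to its left, z up, the work surface at z = 0. Lengths are in mm, angles in rad, forces in N, time in s.
With the tool pointing down it reaches from about 400 to 900 mm from the base axis. Payload 5.5 kg.
Tool frame: the origin (TCP) lies on the mounting face of the last link; the fingertips stand 178 mm ahead of it and the grasp point (between the pads) lies 159 mm ahead of it; x points along the fingers, y is the direction in which the jaws open and shut, and the axes are right-handed (so a half turn about x gives the same grasp; the last joint's range is limited). The gripper opens to 92 mm and grips with 3 to 60 N. Pads are 19 mm wide; open, the fingers measure 130 mm over their backs; the gripper's body (75 mm by 190 mm) begins 47 mm behind the grasp point.
Start: joints at [1.376, 0.501, -0.427, 1.55, 0.221, 1.138, -0.21], TCP at [287.309, -583.052, 404.729] pointing down, gripper open.
Joint ranges: [-2.88, 2.88], [-0.31, 2.03], [-1.54, 1.56], [0.2, 2.42], [-1.41, 4.55], [0.19, 2.02], [-2.57, 2.57]. Speed limits (rad/s): [2.57, 2.57, 3.14, 3.14, 3.14, 3.14, 3.14].

## Interface

Orientations are given as a 3x3 rotation matrix whose columns are the frame's x, y, z axes.
In Python, from workcell import manip gives the robot as it stands. The module is installed in compiled form; this text tells all that it offers.
- The arm moves only by the tool move_arm, never from a script. Its argument "moves" is a list that holds one entry, the list of rows, each a list of 7 numbers: the turn, a rotation vector about the world's x, y, z in rad, then the shift along the world's x, y, z in m, then the finger opening in m, from 0 to 0.0918. A call has 1 to 5 rows; each row shifts and turns the pose as measured when the row begins; what a row does not reach is not made up. A row lasts 1/12 s, in which the tool goes at most 41.7 mm and 7.16 degrees, less where a joint would pass 70% of its speed; a pose out of reach is approached as far as the arm can. A call with a gripper value outside its range is refused whole. The fingers move at their own pace and stop on an object; "grip_force" is the grip in N (left out, the last holds). Time passes only in rows, so rows that do not move let the fingers close. It gives the time, the measured TCP pose, the force and the opening at its end, in the units of the state.
- manip.get_state(): the state, without advancing time (a new reading comes with each control period).
- manip.read_camera(name): name is "scene" or "top" or "wrist"; returns the picture (384x512x3 uint8, blue, green, red); there is no depth.
- manip.camera_params(name): a dict with "K" (3x3 intrinsics, pixels), "extrinsics" (4x4, takes a point from world to camera coordinates); the wrist camera has in their place "T_tool_cam" (4x4, takes a point from camera to tool coordinates, whose origin is the TCP and whose axes are the tool frame's). Camera axes: x right, y up, looking along -z (the intrinsics and any distortion apply to the point x, -y, -z); pixel columns grow to the right and rows downward; lengths in mm; the calibration is good to about 2 mm. A picture is of the moment at which its call begins: read the wrist's pose just before it. camera_params takes no time and is no camera call.
- manip.hand_in(): hands the job in, once; it reports no verdict.
The state is a dict: "clock": time; "joint_positions": joint angles; "qvel": joint speeds; "effort": joint torques, N m; "ee_pos": TCP position; "ee_rot": TCP orientation; "ft_force": force on the tool from outside, world axes, zero at the start; "moment": the same for the moment, N m; "width": finger opening in mm.
Only numpy, scipy, OpenCV 4.12 (cv2) and the standard library are available. Lean on these libraries where they do the work, as an engineer would, in place of code of your own. Each camera call takes 0.05 s, during which the arm holds its last target. There are 200 camera calls.

## Task

Clear the sweet jar and the gold figure out of the way by standing both in the white side tray, then lift the red clamp bar of the jig right up and slide the yellow nameplate out from under it towards the coasters. Lay the nameplate, emblem up, centred lengthwise on the blue block of the presentation stand, and only then set the jar back in the middle of the red coaster and the gold figure back in the middle of the blue one. Keep the jar and figure upright and set them down, never drop them.

Things in the scene. Friction and masses are not known exactly. Their poses are not given: they have to be found in the camera images.
- jar_center (a point): Sweet jar: clear round jar with a white paper band, coloured sweets and a red lid, 48 mm in diameter at and below mid-height (lid 45 mm), 74 mm tall, about 120 g. The point is on its axis, 37 mm above its underside; z up. It starts standing on the red coaster.
- figure_center (a point): Golden animal figure with round head and two ears, blue band at the foot: a plain round body 40 mm in diameter from 10 to 52 mm up, on a 46 mm foot; 84 mm tall, about 180 g. The point is on its axis, 37 mm above its underside; z up. It starts standing on the blue coaster.
- plate_center (a point): Loose yellow nameplate 130 (x) by 50 (y) by 6 mm, 60 g; raised blue emblem (22 mm wide, 7 high) at x = +43 mm. Point: middle of the slab; x lengthwise, z up (emblem side). Starts in the jig, underside 30 mm up; its near 47 mm (-x) stick out over empty space and can be gripped across the 50 mm. The emblem catches behind the lowered bar. 80 mm along the jig's -x frees it from the base.
- jig: Fixed aluminium jig, base 90 (x) by 72 (y) by 30 mm. Origin: base's underside centre; -x is the way out, towards the coasters (at x = -157, y = +42 and -42 mm). The plate's middle starts at x = -27 mm. Dark guides with lips over the plate's far edges (x = 9 to 41 mm, tops at 42 mm, 3 mm side play) stop it being lifted straight out. Blue hinge cheeks at y = +52 mm, 52 mm high.
- clamp (a joint): Hinge of the red clamp bar, rad: 0 = down across the plate, 1.8 = stop, 1.5 = right up. Axis along the jig's x at jig y = +52, z = 42 mm; opening lifts the black handle up and over towards the jig's +y. Stiff (0.1 N m, about 1.5 N at the handle): it stays where it is left. Standing up, the bar reaches 165 mm above the counter: pass over or around it.
- clamp_handle (a point): Centre of the black handle at the clamp bar's free end: cylinder 30 mm long along the jig's x, 16 mm in diameter, 112 mm from the hinge axis. With the bar at angle q it is at jig x = -3, y = 52 - 112 cos q, z = 42 + 112 sin q mm. Pinched on its two end faces it turns between the finger pads. Axes turn with the bar; x along the jig's x.
- coaster_red: Fixed red round coaster, 72 mm in diameter, 3 mm thick, home of the sweet jar. Origin: centre of its underside on the counter.
- coaster_blue: Fixed blue round coaster, 72 mm in diameter, 3 mm thick, home of the gold figure. Origin: centre of its underside on the counter.
- tray: Fixed white open side tray, 190 (x) by 130 (y) mm outside, 14 mm high, walls and floor 4 mm thick: room for jar and figure side by side along its x. Origin: centre of its underside on the counter.
- stand: Fixed presentation stand: dark wooden base 160 (x) by 100 (y) by 5 mm with a blue block 110 (x) by 32 (y) mm in its middle whose top is 27 mm above the counter. Origin: centre of its underside on the counter. The nameplate goes on the block, its length along x (either way round), overhanging the block's edges.

How it is judged (in metres and radians):
On the way, in this order (a step that is already met when the one before it is completed fails the run):
1. jar and figure both stand released in the side tray (x of jar_center in the frame of tray between -0.07 and 0.07 m and y of jar_center in the frame of tray between -0.04 and 0.04 m and z of each of jar_center, figure_center in the frame of tray below 0.05 m and angle between each of jar_center, figure_center's own z axis and vertical below 0.15 rad and contact force between the fingers and jar below 0.1 N and linear speed of each of jar, figure below 0.03 m/s and x of figure_center in the frame of tray between -0.07 and 0.07 m and y of figure_center in the frame of tray between -0.04 and 0.04 m and contact force between the fingers and figure below 0.1 N), for 0.2 s.
2. the clamp bar is lifted right up (beyond 1.2 rad) (value of joint clamp above 1.2 rad), for 0.1 s.
3. with the bar up and the goods still in the tray, the nameplate is slid out by more than 70 mm (value of joint clamp above 1 rad and distance of plate_center from where it was at the start of the episode above 0.07 m and horizontal distance between each of jar_center, figure_center and tray below 0.1 m), for 0.1 s.
4. the nameplate lies released on the stand's block, before the goods go back (horizontal distance between plate_center and stand below 0.015 m and angle between the x axis of plate_center and the x axis of stand, either way round below 0.2 rad and angle between plate_center's own z axis and vertical below 0.08 rad and z of plate_center in the frame of stand below 0.036 m and contact force between the fingers and plate below 0.1 N and linear speed of plate below 0.03 m/s and horizontal distance between each of jar_center, figure_center and tray below 0.1 m), for 0.2 s.
At the end, for the whole second after the job is handed in: The nameplate lies flat, emblem up, on the stand's block, its middle within 15 mm of the block's middle and its length within 0.2 rad of the block's; the jar stands upright on the red coaster and the figure on the blue one, each within 15 mm of the coaster's middle; all released and at rest (horizontal distance between plate_center and stand below 0.015 m and angle between the x axis of plate_center and the x axis of stand, either way round below 0.2 rad and angle between plate_center's own z axis and vertical below 0.08 rad and z of plate_center in the frame of stand below 0.036 m and contact force between the fingers and plate below 0.1 N and linear speed of each of plate, jar, figure below 0.03 m/s and horizontal distance between jar_center and coaster_red below 0.015 m and height (world z) of each of jar_center, figure_center below 0.047 m and angle between each of jar_center, figure_center's own z axis and vertical below 0.1 rad and contact force between the fingers and jar below 0.1 N and horizontal distance between figure_center and coaster_blue below 0.015 m and contact force between the fingers and figure below 0.1 N); the robot touches nothing.
It fails at once if the jar is tipped beyond 0.6 rad (angle between jar_center's own z axis and vertical above 0.6 rad).
It fails at once if the figure is tipped beyond 0.6 rad (angle between figure_center's own z axis and vertical above 0.6 rad).
It fails at once if the jar is dropped (out of the fingers more than 40 mm up) (height (world z) of jar_center above 0.085 m and contact force between the fingers and jar below 0.05 N).
It fails at once if the figure is dropped (out of the fingers more than 40 mm up) (height (world z) of figure_center above 0.085 m and contact force between the fingers and figure below 0.05 N).
It also fails if it takes over 149 s, if anything falls off the work surface, if the arm or the gripper's body presses on something with over 40 N, if the wrist force passes 120 N, or if a joint passes its speed limit or range.

## Working session

There is one attempt and no reset: what is moved stays moved. The work goes in short steps, Python scripts to look and compute and a tool call to move; the robot and the scene stay as the last step left them, time stands still between calls to the robot, and variables do not carry over. Pictures are saved under pics/ and viewed, about 12 in all and at most 16, crops included, and the job is handed in when it is done.

Besides the shell and the picture viewer there is one more tool, called as a command line: name --argument value ..., lists and objects as JSON in quotes. move_arm: Moves the arm, as the interface text tells. Its arguments: {"type":"object","properties":{"moves":{"type":"array","items":{"type":"array","items":{"type":"array","items":{"type":"number"}}}},"grip_force":{"type":"number"}},"required":["moves"]}

```bash
mkdir -p pics
python3 - <<'E'
from workcell import manip
import cv2,numpy as np
np.set_printoptions(precision=3,suppress=True)
for n in("scene","top"):
    cv2.imwrite(f"pics/{n}0.png",manip.read_camera(n))
    p=manip.camera_params(n);print(n,p)
print(manip.camera_params("wrist"))
s=manip.get_state();print(s)
E
```

```text
scene {'K': array([[442.99 ,   0.   , 262.773],
       [  0.   , 442.99 , 195.272],
       [  0.   ,   0.   ,   1.   ]]), 'extrinsics': array([[    0.854,     0.519,     0.01 ,  -503.093],
       [   -0.374,     0.602,     0.705,   175.517],
       [    0.36 ,    -0.606,     0.709, -1317.057],
       [    0.   ,     0.   ,     0.   ,     1.   ]])}
top {'K': array([[461.572,   0.   , 255.127],
       [  0.   , 461.572, 190.88 ],
       [  0.   ,   0.   ,   1.   ]]), 'extrinsics': array([[   -0.011,    -1.   ,     0.   ,   -12.786],
       [    0.991,    -0.011,     0.13 ,  -589.516],
       [   -0.13 ,     0.002,     0.991, -1105.189],
       [    0.   ,     0.   ,     0.   ,     1.   ]])}
{'K': array([[270.846,   0.   , 255.757],
       [  0.   , 270.846, 189.499],
       [  0.   ,   0.   ,   1.   ]]), 'T_tool_cam': array([[ -0.001,   0.306,  -0.952,  20.454],
       [  1.   ,   0.001,  -0.001,   0.504],
       [  0.001,  -0.952,  -0.306, -83.947],
       [  0.   ,   0.   ,   0.   ,   1.   ]])}
{'clock': 0.1, 'joint_positions': array([ 1.376,  0.502, -0.427,  1.551,  0.221,  1.138, -0.21 ]), 'qvel': array([ 0.002, -0.   ,  0.002, -0.003, -0.   , -0.001, -0.   ]), 'effort': array([ -0.011, -56.788,  -5.838, -27.992,  -0.069,   0.024,   0.   ]), 'ee_pos': array([ 287.091, -582.789,  403.779]), 'ee_rot': array([[-0.001,  0.442, -0.897],
       [ 0.002, -0.897, -0.442],
       [-1.   , -0.002, -0.   ]]), 'ft_force': array([-0.656, -0.392, -0.156]), 'moment': array([ 0.05 , -0.04 ,  0.031]), 'width': 91.44202532466277}
```

View pics/top0.png

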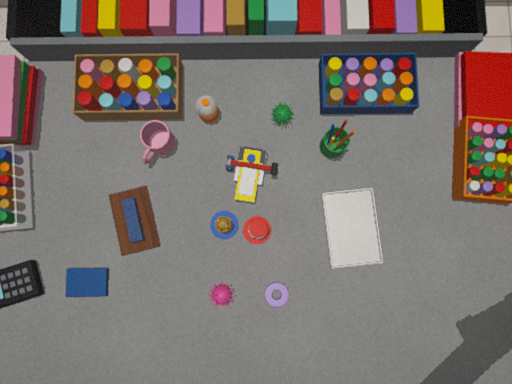

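View pics/scene0.png

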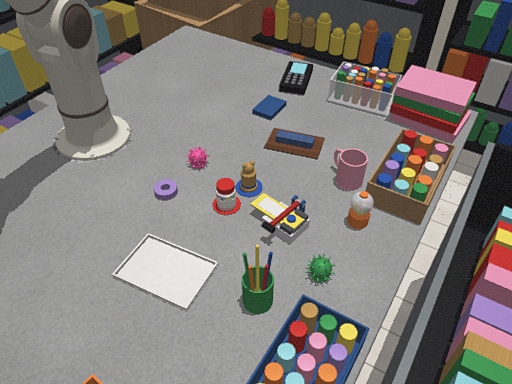

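```bash
cat > h.py <<'E'
from workcell import manip
import cv2,numpy as np
np.set_printoptions(precision=3,suppress=True)
def cam(name,st=None):
    p=manip.camera_params(name);K=p["K"]
    if name=="wrist":
        s=st or manip.get_state();T=np.eye(4);T[:3,:3]=s["ee_rot"];T[:3,3]=s["ee_pos"]
        E=np.linalg.inv(T@p["T_tool_cam"])
    else:E=p["extrinsics"]
    return K,E
def back(c,uv,z):
    K,E=c;uv=np.atleast_2d(np.float64(uv))
    d=np.c_[(uv[:,0]-K[0,2])/K[0,0],-(uv[:,1]-K[1,2])/K[1,1],-np.ones(len(uv))]@E[:3,:3]
    o=-E[:3,:3].T@E[:3,3]
    return o+d*((z-o[2])/d[:,2])[:,None]
def proj(c,P):
    K,E=c;q=np.atleast_2d(P)@E[:3,:3].T+E[:3,3]
    return np.c_[K[0,0]*q[:,0]/-q[:,2]+K[0,2],-K[1,1]*q[:,1]/-q[:,2]+K[1,2]]
def mask(im,roi,lo,hi):
    x0,y0,x1,y1=roi;m=cv2.inRange(cv2.cvtColor(im,cv2.COLOR_BGR2HSV),lo,hi)
    o=np.zeros_like(m);o[y0:y1,x0:x1]=m[y0:y1,x0:x1];return o
def big(m):
    cs,_=cv2.findContours(m,cv2.RETR_EXTERNAL,cv2.CHAIN_APPROX_NONE)
    return max(cs,key=cv2.contourArea)[:,0]
def rect(c,m,z):
    P=back(c,big(m),z)[:,:2].astype(np.float32);(x,y),(w,h),a=cv2.minAreaRect(P)
    if w<h:w,h,a=h,w,a+90
    return np.array([x,y,w,h,(a+90)%180-90])
E
python3 - <<'E'
from h import *
im=cv2.imread("pics/top0.png");c=cam("top")
print("tray",rect(c,mask(im,(310,175,395,280),(0,0,150),(180,70,255)),14))
print("stand",rect(c,mask(im,(100,180,165,262),(0,60,30),(25,255,255)),5))
print("block",rect(c,mask(im,(110,180,160,262),(100,80,40),(130,255,255)),27))
m=mask(im,(225,140,280,208),(22,120,120),(38,255,255))|mask(im,(232,145,268,208),(0,0,215),(180,40,255))
m=cv2.morphologyEx(m,cv2.MORPH_CLOSE,np.ones((13,13)))
print("plate",rect(c,m,36))
for n,m in(("red",mask(im,(235,212,280,250),(0,120,80),(8,255,255))|mask(im,(235,212,280,250),(172,120,80),(180,255,255))),("blue",mask(im,(205,205,243,245),(95,120,60),(125,255,255)))):
    P=back(c,big(m),3)[:,:2].astype(np.float32);print(n,cv2.minEnclosingCircle(P))
# enlarged
cv2.imwrite("pics/crop.png",cv2.resize(im[135:250,195:290],None,fx=5,fy=5,interpolation=cv2.INTER_CUBIC))
E
```

```text
tray [ 497.903 -261.001  191.798  131.491    5.361]
stand [523.167 288.049 159.196  99.236  13.688]
block [522.208 286.319 108.837  32.538  13.849]
plate [629.804  -3.684 131.737  63.285 -10.523]
red ((494.9068908691406, -22.243505477905273), 35.40138244628906)
blue ((509.24737548828125, 60.29765319824219), 34.8043327331543)
```

View pics/crop.png

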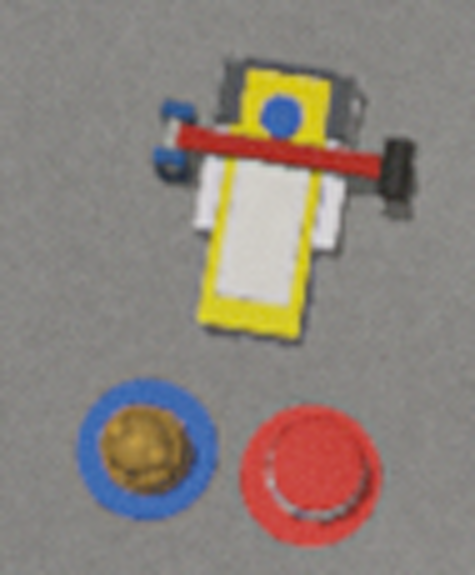

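move_arm --moves '[[[0,0,0.118,0.014,0.0375,0,0.07],[0,0,0.118,0.014,0.0375,0,0.07],[0,0,0.118,0.014,0.0375,0,0.07],[0,0,0.118,0.014,0.0375,0,0.07],[0,0,0.118,0.014,0.0375,0,0.07]]]' --grip_force 25

```text
clock: 0.52
ee_pos: [350.3, -397.8, 399.5]
ee_rot: [[-0.005, 0.868, -0.496], [-0.001, -0.496, -0.868], [-1.0, -0.004, 0.004]]
ft_force: [0.9, -0.4, 0.5]
width: 70.7
```

move_arm --moves '[[[0,0,0.118,0.014,0.0375,0,0.07],[0,0,0.118,0.014,0.0375,0,0.07],[0,0,0.118,0.014,0.0375,0,0.07],[0,0,0,0.014,0.0375,0,0.07],[0,0,0,0.014,0.0375,0,0.07]]]'

```text
clock: 0.93
ee_pos: [419.9, -201.3, 398.2]
ee_rot: [[-0.007, 0.99, -0.141], [-0.003, -0.141, -0.99], [-1.0, -0.007, 0.004]]
ft_force: [0.1, -0.9, 0.3]
width: 69.8
```

move_arm --moves '[[[0,0,0,0.014,0.0375,0,0.07],[0,0,0,0.014,0.0375,0,0.07],[0,0,0,0.014,0.0375,0,0.07],[0,0,0,0.014,0.0375,0,0.07],[0,0,0,0.014,0.0375,0,0.07]]]'

```text
clock: 1.35
ee_pos: [489.5, -5.1, 397.9]
ee_rot: [[-0.008, 0.99, -0.144], [-0.006, -0.144, -0.99], [-1.0, -0.007, 0.007]]
ft_force: [1.0, -0.3, -0.7]
width: 69.9
```

Run:
```python
from h import *
s=manip.get_state();im=manip.read_camera("wrist");cv2.imwrite("pics/w1.png",im)
np.save("w1.npy",np.c_[s["ee_rot"],s["ee_pos"]]);print(s["ee_pos"],s["joint_positions"])
c=cam("wrist",s);print(proj(c,[[495,-22,77],[509,60,87],[495,-22,3]]))
```

```text
[489.5    -5.077 397.902] [ 0.727  0.306 -0.906  1.937  0.284  1.04  -0.448]
[[263.711 189.319]
 [266.615 116.   ]
 [262.587 173.019]]
```

View pics/w1.png

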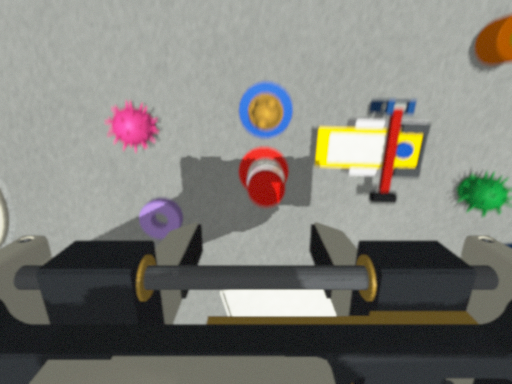

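Run:
```python
from h import *
im=cv2.imread("pics/w1.png");a=np.load("w1.npy");c=cam("wrist",dict(ee_rot=a[:,:3],ee_pos=a[:,3]))
b=mask(im,(230,75,300,145),(100,120,60),(125,255,255))
print("blue",cv2.minEnclosingCircle(back(c,big(b),3)[:,:2].astype(np.float32)))
r=mask(im,(232,140,300,220),(0,120,60),(8,255,255))|mask(im,(232,140,300,220),(172,120,60),(180,255,255))
y=mask(im,(230,75,300,145),(12,80,40),(30,255,255))
P=big(y);print("fig px",P.min(0),P.max(0),back(c,P.mean(0),60))
hsv=cv2.cvtColor(im,cv2.COLOR_BGR2HSV)
ys,xs=np.nonzero(r);cs,_=cv2.findContours(r,cv2.RETR_EXTERNAL,cv2.CHAIN_APPROX_NONE)
for k in cs:
    if cv2.contourArea(k)>50:
        k=k[:,0];print(k.min(0),k.max(0),cv2.minEnclosingCircle(k))
up=k=big(r);print("coaster",cv2.minEnclosingCircle(back(c,k[k[:,1]<165],3)[:,:2].astype(np.float32)))
lid=k[k[:,1]>188];print("lid bottom arc",cv2.minEnclosingCircle(back(c,lid,77)[:,:2].astype(np.float32)),lid.max(0),lid.min(0))
pl=mask(im,(300,100,440,190),(22,120,120),(38,255,255))
print("plate",rect(c,cv2.morphologyEx(pl,cv2.MORPH_CLOSE,np.ones((25,25))),36))
cv2.imwrite("pics/w1c.png",cv2.resize(im[75:215,225:445],None,fx=3.6,fy=3.6,interpolation=cv2.INTER_CUBIC))
```

```text
blue ((510.1596374511719, 62.22041702270508), 35.10184860229492)
fig px [249  95] [282 128] [[508.77   63.787  60.   ]]
[239 147] [288 206] ((264.1577453613281, 176.4732666015625), 29.92125701904297)
coaster ((498.0571594238281, -9.108194351196289), 33.124637603759766)
lid bottom arc ((496.9002685546875, -23.74215316772461), 21.6872501373291) [284 206] [247 189]
plate [631.146   0.666 132.671  52.924  -8.266]
```

View pics/w1c.png

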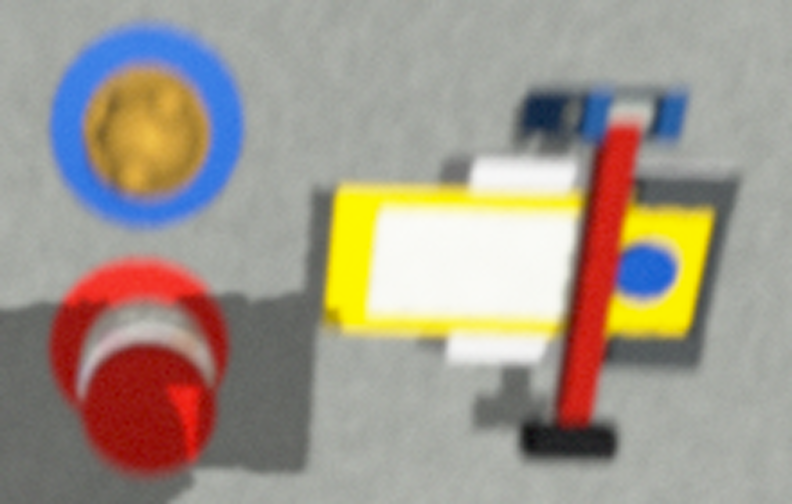

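move_arm --moves '[[[0.006,-0.008,-0.02,0.0065,-0.0155,-0.02,0.07],[0,0,0,0,0,-0.03,0.07],[0,0,0,0,0,-0.03,0.07],[0,0,0,0,0,-0.03,0.07],[0,0,0,0,0,0,0.07]]]'

```text
clock: 1.82
ee_pos: [499.5, -2.9, 287.4]
ee_rot: [[0.012, 0.99, -0.137], [0.009, -0.137, -0.991], [-1.0, 0.01, -0.01]]
ft_force: [-0.8, 0.1, -0.4]
width: 70.0
```

move_arm --moves '[[[0,0,0,0,0,0,0.07],[0,0,0,0,0,0,0.07]]]'

```text
clock: 1.98
ee_pos: [499.0, -2.8, 287.1]
ee_rot: [[0.008, 0.991, -0.136], [0.01, -0.136, -0.991], [-1.0, 0.007, -0.011]]
ft_force: [-0.3, 0.0, 0.7]
width: 70.2
```

move_arm --moves '[[[-0.01,0.008,-0.035,-0.003,-0.02,0,0.07],[0,0,0,0,0,0,0.07],[0,0,0,0,0,0,0.07]]]'

```text
clock: 2.23
ee_pos: [497.7, -23.0, 291.8]
ee_rot: [[0.006, 0.985, -0.172], [-0.001, -0.172, -0.985], [-1.0, 0.006, 0.0]]
ft_force: [-0.5, 1.1, -0.3]
width: 70.0
```

move_arm --moves '[[[0,0.005,0,-0.002,0,-0.03,0.07],[0,0,0,0,0,-0.03,0.07],[0,0,0,0,0,-0.03,0.07],[0,0,0,0,0,0,0.07],[0,0,0,0,0,0,0.07]]]'

```text
clock: 2.65
ee_pos: [501.3, -23.9, 208.4]
ee_rot: [[0.019, 0.984, -0.174], [-0.004, -0.174, -0.985], [-1.0, 0.02, 0.001]]
ft_force: [1.0, 0.9, 0.3]
width: 69.7
```

move_arm --moves '[[[0,0.019,0,-0.004,0.001,-0.011,0.07],[0,0,0,0,0,0,0.07],[0,0,0,0,0,0,0.07]]]'

```text
clock: 2.9
ee_pos: [499.2, -22.3, 201.1]
ee_rot: [[0.005, 0.985, -0.174], [-0.005, -0.174, -0.985], [-1.0, 0.005, 0.004]]
ft_force: [0.8, -0.5, 0.2]
width: 70.1
```

move_arm --moves '[[[0,0.005,0,-0.003,0.001,-0.005,0.06],[0,0,0,0,0,0,0.04],[0,0,0,0,0,0,0.04],[0,0,0,0,0,0,0.04],[0,0,0,0,0,0,0.04]]]'

```text
clock: 3.32
ee_pos: [497.2, -21.3, 198.8]
ee_rot: [[0.004, 0.985, -0.174], [-0.006, -0.174, -0.985], [-1.0, 0.005, 0.005]]
ft_force: [-0.8, 1.0, -1.7]
width: 47.8
```

move_arm --moves '[[[0,0,0,0,0,0.0,0.04],[0,0,0,0,0,0.015,0.04],[0,0,0,0,0,0.03,0.04],[0,0,0,0,0,0.03,0.04],[0,0,0,0,0,0.02,0.04]]]'

```text
clock: 3.73
ee_pos: [493.9, -21.2, 292.0]
ee_rot: [[-0.008, 0.985, -0.173], [-0.003, -0.173, -0.985], [-1.0, -0.007, 0.005]]
ft_force: [0.5, -0.0, -0.1]
width: 47.5
```

move_arm --moves '[[[0,0,0,-0.003,-0.02,0,0.04],[0,0,0,-0.005,-0.035,0,0.04],[0,0,0,-0.005,-0.035,0,0.04],[0,0,0,-0.005,-0.035,0,0.04],[0,0,0,-0.005,-0.035,0,0.04]]]'

```text
clock: 4.15
ee_pos: [473.4, -175.8, 299.7]
ee_rot: [[0.007, 0.988, -0.154], [-0.002, -0.154, -0.988], [-1.0, 0.007, 0.001]]
ft_force: [0.9, -0.1, -1.3]
width: 47.6
```

move_arm --moves '[[[0,0,0,-0.005,-0.035,0,0.04],[0,0,0,-0.004,-0.028,0,0.04],[0,0,0,-0.003,-0.015,0,0.04],[0,0,0,0,0,0,0.04],[0,0,0,0,0,0,0.04]]]'

```text
clock: 4.57
ee_pos: [456.6, -267.8, 299.3]
ee_rot: [[0.005, 0.986, -0.168], [-0.006, -0.168, -0.986], [-1.0, 0.006, 0.005]]
ft_force: [-0.2, 0.2, -1.0]
width: 47.6
```

move_arm --moves '[[[0.006,0.005,0,-0.001,0.003,-0.02,0.04],[0,0,0,0,0,-0.03,0.04],[0,0,0,0,0,-0.03,0.04],[0,0,0,0,0,0,0.04],[0,0,0,0,0,0,0.04]]]'

```text
clock: 4.98
ee_pos: [458.1, -259.0, 219.1]
ee_rot: [[0.004, 0.987, -0.163], [0.001, -0.163, -0.987], [-1.0, 0.004, -0.002]]
ft_force: [0.2, 0.4, -0.1]
width: 47.5
```

move_arm --moves '[[[0,0,0,0,0,0,0.04],[0,0,0,0,0,0,0.04]]]'

```text
clock: 5.15
ee_pos: [459.2, -256.7, 220.8]
ee_rot: [[0.005, 0.987, -0.159], [0.002, -0.159, -0.987], [-1.0, 0.005, -0.003]]
ft_force: [0.6, -0.2, -0.8]
width: 47.5
```

move_arm --moves '[[[0,0,0,-0.003,-0.008,-0.013,0.04],[0,0,0,0,0,-0.004,0.04],[0,0,0,0,0,0,0.04]]]'

```text
clock: 5.4
ee_pos: [458.0, -265.5, 206.3]
ee_rot: [[0.011, 0.987, -0.158], [-0.002, -0.158, -0.987], [-1.0, 0.011, 0.0]]
ft_force: [0.2, 0.2, -0.8]
width: 47.8
```

move_arm --moves '[[[0,0.011,0,0,0,-0.005,0.04],[0,0,0,0,0,-0.001,0.04],[0,0,0,0,0,0,0.04]]]'

```text
clock: 5.65
ee_pos: [457.9, -266.7, 200.2]
ee_rot: [[-0.001, 0.987, -0.16], [-0.003, -0.16, -0.987], [-1.0, -0.0, 0.003]]
ft_force: [0.3, -0.1, 0.0]
width: 47.4
```

move_arm --moves '[[[0,0,0,0,0,-0.0015,0.04],[0,0,0,0,0,0,0.04]]]'

```text
clock: 5.82
ee_pos: [458.2, -266.5, 199.7]
ee_rot: [[-0.001, 0.987, -0.16], [-0.004, -0.16, -0.987], [-1.0, -0.001, 0.004]]
ft_force: [-0.7, -0.2, -1.0]
width: 47.7
```

move_arm --moves '[[[0,0,0,0,0,0,0.07],[0,0,0,0,0,0,0.07],[0,0,0,0,0,0,0.07],[0,0,0,0,0,0.015,0.07],[0,0,0,0,0,0.03,0.07]]]'

```text
clock: 6.23
ee_pos: [456.2, -265.5, 241.3]
ee_rot: [[-0.008, 0.987, -0.159], [0.001, -0.159, -0.987], [-1.0, -0.008, 0.0]]
ft_force: [1.0, -0.2, 0.0]
width: 69.8
```

move_arm --moves '[[[0,0,0,0,0,0.03,0.07],[0,0,0,0,0,0.025,0.07],[0,0,0,0.003,0.02,0.01,0.07],[0,0,0,0.006,0.038,0,0.07],[0,0,0,0.006,0.038,0,0.07]]]'

```text
clock: 6.65
ee_pos: [471.4, -176.8, 313.5]
ee_rot: [[-0.002, 0.984, -0.176], [-0.006, -0.176, -0.984], [-1.0, -0.001, 0.006]]
ft_force: [0.5, 0.0, -0.2]
width: 70.0
```

move_arm --moves '[[[0,0,0,0.006,0.038,0,0.07],[0,0,0,0.006,0.038,0,0.07],[0,0,0,0.006,0.038,0,0.07],[0,0,0,0.006,0.038,0,0.07],[0,0,0,0.006,0.038,0,0.07]]]'

```text
clock: 7.07
ee_pos: [501.5, 19.1, 315.3]
ee_rot: [[0.003, 0.983, -0.183], [-0.009, -0.183, -0.983], [-1.0, 0.004, 0.008]]
ft_force: [0.9, -0.4, 0.2]
width: 69.9
```

move_arm --moves '[[[0,0,0,0.005,0.026,0,0.07],[0,0,0,0.003,0.01,0,0.07],[0,0,0,0,0,0,0.07],[0,0,0,0,0,0,0.07]]]'

```text
clock: 7.4
ee_pos: [509.1, 68.7, 316.7]
ee_rot: [[0.007, 0.986, -0.167], [-0.003, -0.167, -0.986], [-1.0, 0.007, 0.002]]
ft_force: [-0.4, -0.7, -0.6]
width: 70.0
```

move_arm --moves '[[[0,0.007,0,0,-0.007,0,0.07],[0,0,0,0,0,0,0.07],[0,0,0,0,0,-0.03,0.07],[0,0,0,0,0,-0.01,0.07],[0,0,0,0,0,0,0.07]]]'

```text
clock: 7.82
ee_pos: [509.7, 53.3, 275.9]
ee_rot: [[-0.0, 0.984, -0.177], [-0.007, -0.177, -0.984], [-1.0, 0.001, 0.007]]
ft_force: [0.3, -0.1, 0.4]
width: 69.6
```

move_arm --moves '[[[0.007,0,0,0,0.008,0,0.07],[0,0,0,0,0,0,0.07],[0,0,0,0,0,0,0.07]]]'

```text
clock: 8.07
ee_pos: [509.7, 59.4, 276.4]
ee_rot: [[-0.002, 0.983, -0.181], [-0.0, -0.181, -0.983], [-1.0, -0.002, 0.001]]
ft_force: [0.2, -0.3, 0.1]
width: 70.1
```

move_arm --moves '[[[0,0,0,0,0.002,-0.02,0.07],[0,0,0,0,0,-0.025,0.07],[0,0,0,0,0,-0.02,0.07],[0,0,0,0,0,0,0.07],[0,0,0,0,0,0,0.07]]]'

```text
clock: 8.48
ee_pos: [513.0, 62.5, 215.0]
ee_rot: [[0.008, 0.983, -0.181], [0.0, -0.181, -0.983], [-1.0, 0.008, -0.002]]
ft_force: [-0.0, -0.1, 0.8]
width: 70.1
```

move_arm --moves '[[[0,0.008,0,-0.003,-0.001,-0.008,0.07],[0,0,0,0,0,0,0.06],[0,0,0,0,0,0,0.03],[0,0,0,0,0,0,0.03],[0,0,0,0,0,0,0.03]]]'

```text
clock: 8.9
ee_pos: [511.5, 61.9, 210.8]
ee_rot: [[0.005, 0.983, -0.181], [0.0, -0.181, -0.983], [-1.0, 0.005, -0.001]]
ft_force: [-2.3, 0.1, 2.0]
width: 48.1
```

move_arm --moves '[[[0,0,0,0,0,0,0.03],[0,0,0,0,0,0,0.03]]]'

```text
clock: 9.07
ee_pos: [511.5, 61.9, 211.4]
ee_rot: [[0.006, 0.983, -0.181], [0.0, -0.181, -0.983], [-1.0, 0.006, -0.001]]
ft_force: [-0.2, -1.0, -2.9]
width: 39.3
```

move_arm --moves '[[[0,0,0,0,0,0.01,0.03],[0,0,0,0,0,0.03,0.03],[0,0,0,0,0,0.03,0.03],[0,0,0,0,0,0.02,0.03],[0,0,0,0,0,0.01,0.03]]]'

```text
clock: 9.48
ee_pos: [508.6, 61.8, 313.7]
ee_rot: [[-0.004, 0.984, -0.18], [0.001, -0.18, -0.984], [-1.0, -0.004, 0.0]]
ft_force: [0.7, -0.6, -1.8]
width: 39.2
```

move_arm --moves '[[[0,0,0,0.002,-0.02,0,0.03],[0,0,0,0.0035,-0.035,0,0.03],[0,0,0,0.0035,-0.035,0,0.03],[0,0,0,0.0035,-0.035,0,0.03],[0,0,0,0.0035,-0.035,0,0.03]]]'

```text
clock: 9.9
ee_pos: [524.6, -92.2, 320.4]
ee_rot: [[0.007, 0.987, -0.16], [0.005, -0.16, -0.987], [-1.0, 0.006, -0.006]]
ft_force: [0.0, -0.1, -2.4]
width: 39.1
```

move_arm --moves '[[[0,0,0,0.0035,-0.035,0,0.03],[0,0,0,0.0035,-0.035,0,0.03],[0,0,0,0.0035,-0.035,0,0.03],[0,0,0,0.003,-0.025,0,0.03],[0,0,0,0.002,-0.015,0,0.03]]]'

```text
clock: 10.32
ee_pos: [537.5, -250.7, 320.1]
ee_rot: [[0.005, 0.986, -0.166], [0.002, -0.166, -0.986], [-1.0, 0.005, -0.002]]
ft_force: [0.3, 0.3, -2.1]
width: 39.4
```

move_arm --moves '[[[0,0,0,0,0,0,0.03],[0,0,0,0,0,0,0.03],[0,0,0,0,0,0,0.03]]]'

```text
clock: 10.57
ee_pos: [535.8, -256.8, 318.8]
ee_rot: [[0.003, 0.985, -0.175], [0.001, -0.175, -0.985], [-1.0, 0.003, -0.001]]
ft_force: [-0.6, 0.4, -2.6]
width: 39.5
```

move_arm --moves '[[[0,0,0,0.008,0,-0.01,0.03],[0,0,0,0,0,-0.03,0.03],[0,0,0,0,0,-0.03,0.03],[0,0,0,0,0,-0.015,0.03],[0,0,0,0,0,0,0.03]]]'

```text
clock: 10.98
ee_pos: [547.4, -248.5, 231.4]
ee_rot: [[0.009, 0.986, -0.165], [0.002, -0.165, -0.986], [-1.0, 0.009, -0.003]]
ft_force: [-0.5, 0.4, -3.1]
width: 39.0
```

move_arm --moves '[[[0,0,0,0,0,0,0.03],[0,0,0,0,0,0,0.03]]]'

```text
clock: 11.15
ee_pos: [548.2, -244.9, 230.3]
ee_rot: [[0.007, 0.987, -0.16], [0.005, -0.16, -0.987], [-1.0, 0.006, -0.006]]
ft_force: [0.7, 1.0, -1.5]
width: 39.3
```

move_arm --moves '[[[-0.005,0.007,0,-0.0045,-0.012,-0.01,0.03],[0,0,0,0,-0.002,-0.002,0.03],[0,0,0,0,0,0,0.03]]]'

```text
clock: 11.4
ee_pos: [545.5, -258.8, 220.3]
ee_rot: [[0.004, 0.988, -0.157], [-0.003, -0.157, -0.988], [-1.0, 0.005, 0.002]]
ft_force: [-0.0, -0.3, -1.6]
width: 39.2
```

move_arm --moves '[[[0.002,0.004,0,-0.001,0.001,-0.006,0.03],[0,0,0,0,0,-0.001,0.03],[0,0,0,0,0,0,0.03]]]'

```text
clock: 11.65
ee_pos: [544.5, -259.6, 214.0]
ee_rot: [[0.002, 0.987, -0.16], [-0.002, -0.16, -0.987], [-1.0, 0.002, 0.002]]
ft_force: [-0.3, -0.6, -1.5]
width: 39.2
```

move_arm --moves '[[[0,0,0,0,0,-0.002,0.03],[0,0,0,0,0,0,0.03]]]'

```text
clock: 11.82
ee_pos: [544.7, -259.8, 212.5]
ee_rot: [[0.003, 0.987, -0.16], [-0.003, -0.16, -0.987], [-1.0, 0.003, 0.002]]
ft_force: [-0.3, -0.4, -2.1]
width: 39.2
```

move_arm --moves '[[[0,0,0,0,0,-0.0015,0.03],[0,0,0,0,0,0,0.03],[0,0,0,0,0,0,0.03]]]'

```text
clock: 12.07
ee_pos: [545.2, -259.7, 212.9]
ee_rot: [[0.004, 0.987, -0.16], [-0.005, -0.16, -0.987], [-1.0, 0.004, 0.004]]
ft_force: [-0.2, -0.6, -1.4]
width: 39.2
```

move_arm --moves '[[[0,0,0,0,0,-0.002,0.03],[0,0,0,0,0,-0.002,0.03]]]'

```text
clock: 12.23
ee_pos: [545.4, -259.5, 211.7]
ee_rot: [[0.002, 0.987, -0.16], [-0.007, -0.16, -0.987], [-1.0, 0.003, 0.006]]
ft_force: [-10.2, 3.4, 27.3]
width: 39.4
```

move_arm --moves '[[[0,0,0,0,0,0.001,0.066],[0,0,0,0,0,0,0.066],[0,0,0,0,0,0,0.066],[0,0,0,0,0,0.01,0.066],[0,0,0,0,0,0.03,0.066]]]'

```text
clock: 12.65
ee_pos: [543.7, -258.7, 249.6]
ee_rot: [[-0.004, 0.987, -0.159], [-0.003, -0.159, -0.987], [-1.0, -0.003, 0.004]]
ft_force: [1.4, -0.1, -0.0]
width: 64.6
```

move_arm --moves '[[[0,0,0,0,0,0.035,0.066],[0,0,0,0,0,0.04,0.066],[0,0,0,0,0,0.02,0.066],[0,0,0,0,0,0,0.066],[0,0,0,0,0,0,0.066]]]'

```text
clock: 13.07
ee_pos: [545.0, -257.9, 354.9]
ee_rot: [[0.002, 0.987, -0.158], [-0.004, -0.158, -0.987], [-1.0, 0.003, 0.004]]
ft_force: [-0.4, -0.6, -0.0]
width: 65.9
```

move_arm --moves '[[[0,0,0,0.014,0.022,0,0.06],[0,0,0,0.02,0.03,0,0.06],[0,0,0,0.02,0.03,0,0.06],[0,0,0,0.018,0.028,0,0.06],[0,0,0,0.012,0.018,0,0.06]]]'

```text
clock: 13.48
ee_pos: [626.3, -135.5, 350.0]
ee_rot: [[-0.006, 0.985, -0.175], [-0.009, -0.175, -0.984], [-1.0, -0.005, 0.01]]
ft_force: [0.3, 1.2, -0.5]
width: 59.8
```

move_arm --moves '[[[0,0,0,0,0,0,0.06],[0,0,0,0,0,0,0.06],[0,0,0,0,0,0,0.06],[0,0,0,0,0,0,0.06]]]'

```text
clock: 13.82
ee_pos: [626.8, -128.5, 345.1]
ee_rot: [[-0.012, 0.986, -0.165], [-0.003, -0.165, -0.986], [-1.0, -0.011, 0.005]]
ft_force: [-0.6, -0.1, -0.1]
width: 59.7
```

```bash
cat > snap.py <<'E'
import sys
from h import *
s=manip.get_state();im=manip.read_camera("wrist");n=sys.argv[1];cv2.imwrite(f"pics/{n}.png",im)
np.save(n+".npy",np.c_[s["ee_rot"],s["ee_pos"]]);print(s["ee_pos"],s["ee_rot"][:,0],abs(s["qvel"]).max())
E
python3 snap.py w2
```

```text
[ 626.838 -128.531  345.142] [-0.012 -0.003 -1.   ] 0.011008937315324218
```

View pics/w2.png

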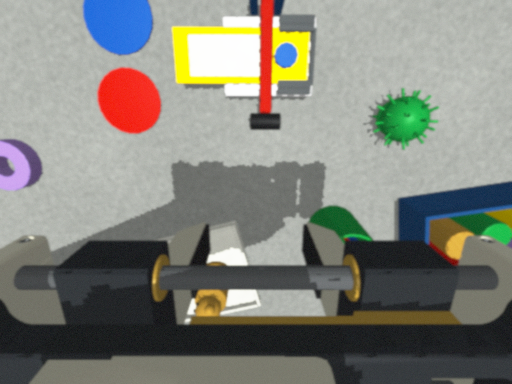

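Run:
```python
from h import *
im=cv2.imread("pics/w2.png");a=np.load("w2.npy");c=cam("wrist",dict(ee_rot=a[:,:3],ee_pos=a[:,3]))
r=mask(im,(80,60,170,140),(0,120,60),(8,255,255))|mask(im,(80,60,170,140),(172,120,60),(180,255,255))
print("red",cv2.minEnclosingCircle(back(c,big(r),3)[:,:2].astype(np.float32)))
b=mask(im,(75,0,165,60),(100,120,60),(125,255,255))
k=big(b);k=k[k[:,1]>1];P=back(c,k,3)[:,:2]
s=np.linalg.lstsq(np.c_[2*P,np.ones(len(P))],(P**2).sum(1),rcond=None)[0];print("blue",s[:2])
pl=mask(im,(165,15,320,95),(22,120,120),(38,255,255))
print("plate",rect(c,cv2.morphologyEx(pl,cv2.MORPH_CLOSE,np.ones((31,31))),36))
h=mask(im,(240,105,290,140),(0,0,0),(180,255,60));k=big(h);print("handle",k.min(0),k.max(0),rect(c,h,46),rect(c,h,42))
```

```text
red ((496.0418395996094, -23.006620407104492), 35.66550064086914)
blue [510.211  59.324]
plate [630.601  -3.275 129.758  48.988  -9.651]
handle [251 114] [278 128] [643.672 -66.693  27.121  13.589  -9.465] [643.711 -66.983  27.511  13.784  -9.465]
```

move_arm --moves '[[[0.003,-0.012,0,0.008,0.022,-0.01,0.06],[0,0,0,0.009,0.03,-0.02,0.06],[0,0,0,0,0.01,-0.03,0.06],[0,0,0,0,0,-0.01,0.06],[0,0,0,0,0,0,0.06]]]'

```text
clock: 14.28
ee_pos: [642.8, -76.4, 273.7]
ee_rot: [[0.002, 0.983, -0.181], [-0.007, -0.181, -0.983], [-1.0, 0.003, 0.006]]
ft_force: [0.3, -0.6, 0.3]
width: 60.0
```

move_arm --moves '[[[0,0,0,0,0,0,0.06],[0,0,0,0,0,0,0.06]]]'

```text
clock: 14.45
ee_pos: [642.2, -79.8, 273.8]
ee_rot: [[0.0, 0.983, -0.185], [-0.008, -0.185, -0.983], [-1.0, 0.002, 0.008]]
ft_force: [-0.4, -0.3, 0.2]
width: 60.2
```

move_arm --moves '[[[0.008,0,0.014,0.0015,0.013,0,0.05],[0,0,0,0,0,-0.02,0.05],[0,0,0,0,0,-0.02,0.05],[0,0,0,0,0,0,0.05],[0,0,0,0,0,0,0.05]]]'

```text
clock: 14.87
ee_pos: [647.0, -69.6, 240.9]
ee_rot: [[0.012, 0.984, -0.176], [-0.001, -0.176, -0.984], [-1.0, 0.012, -0.001]]
ft_force: [0.5, 0.3, 0.8]
width: 50.4
```

move_arm --moves '[[[0,0.012,0,-0.0035,0.003,-0.005,0.05],[0,0,0,0,0,-0.015,0.05],[0,0,0,0,0,-0.012,0.05],[0,0,0,0,0,0,0.05]]]'

```text
clock: 15.2
ee_pos: [644.9, -66.3, 211.2]
ee_rot: [[0.006, 0.984, -0.177], [-0.002, -0.177, -0.984], [-1.0, 0.006, 0.001]]
ft_force: [0.3, 0.2, 0.5]
width: 49.9
```

move_arm --moves '[[[0,0.006,0,-0.001,0,-0.008,0.05],[0,0,0,0,0,-0.001,0.02],[0,0,0,0,0,0,0.02],[0,0,0,0,0,0,0.02],[0,0,0,0,0,0,0.02]]]' --grip_force 20

```text
clock: 15.62
ee_pos: [643.6, -66.1, 200.0]
ee_rot: [[-0.003, 0.984, -0.176], [-0.002, -0.176, -0.984], [-1.0, -0.003, 0.002]]
ft_force: [0.3, 0.5, -0.2]
width: 29.7
```

move_arm --moves '[[[0,0,0,0,0,0,0.02],[0,0,0,0,0,0,0.02]]]'

```text
clock: 15.78
ee_pos: [643.6, -66.1, 200.2]
ee_rot: [[-0.003, 0.984, -0.176], [-0.002, -0.176, -0.984], [-1.0, -0.003, 0.002]]
ft_force: [0.0, 0.5, -0.7]
width: 29.7
```

move_arm --moves '[[[0,0,0,0,0.001,0.0145,0.02],[0,0,0,0.0005,0.003,0.0143,0.02],[0,0,0,0.001,0.0045,0.0138,0.02],[0,0,0,0.001,0.0063,0.013,0.02]]]'

```text
clock: 16.12
ee_pos: [646.3, -50.4, 256.5]
ee_rot: [[-0.003, 0.984, -0.177], [0.002, -0.177, -0.984], [-1.0, -0.003, -0.001]]
ft_force: [3.1, 3.2, -6.2]
width: 30.2
```

move_arm --moves '[[[0,0,0,0.001,0.0075,0.012,0.02],[0,0,0,0.0015,0.0095,0.011,0.02],[0,0,0,0.002,0.0106,0.0096,0.02],[0,0,0,0.002,0.0119,0.0082,0.02]]]'

```text
clock: 16.45
ee_pos: [653.4, -4.7, 302.4]
ee_rot: [[0.002, 0.985, -0.175], [0.007, -0.175, -0.985], [-1.0, 0.001, -0.007]]
ft_force: [8.3, 4.5, -17.9]
width: 29.7
```

move_arm --moves '[[[0,0,0,0.002,0.0127,0.003,0.02],[0,0,0,0.002,0.0133,0.0032,0.02],[0,0,0,0.002,0.0136,0.0015,0.02],[0,0,0,0.002,0.0138,0,0.02],[0,0,0,0,0.001,-0.001,0.02]]]'

```text
clock: 16.87
ee_pos: [662.9, 54.1, 313.5]
ee_rot: [[0.006, 0.985, -0.175], [-0.0, -0.175, -0.985], [-1.0, 0.006, -0.001]]
ft_force: [1.7, 0.0, 4.5]
width: 30.0
```

move_arm --moves '[[[0,0,0,0,0,0,0.05],[0,0,0,0,0,0,0.05],[0,0,0,0,0,0,0.05],[0,0,0,0,0,0.02,0.05],[0,0,0,0,0,0.035,0.05]]]'

```text
clock: 17.28
ee_pos: [659.3, 57.7, 363.1]
ee_rot: [[-0.01, 0.985, -0.171], [0.001, -0.171, -0.985], [-1.0, -0.01, 0.001]]
ft_force: [0.6, -0.1, 0.5]
width: 49.6
```

move_arm --moves '[[[0,0,0,-0.01,-0.005,0.01,0.07],[0,0,0.12,-0.025,-0.013,0,0.07],[0,0,0.12,-0.025,-0.013,0,0.07],[0,0,0.12,-0.02,-0.01,0,0.07],[0,0,0.12,-0.01,-0.007,0,0.07]]]'

```text
clock: 17.7
ee_pos: [568.0, 12.9, 382.5]
ee_rot: [[0.0, 0.948, 0.32], [0.005, 0.32, -0.947], [-1.0, 0.002, -0.004]]
ft_force: [-0.3, -0.5, -0.3]
width: 69.6
```

move_arm --moves '[[[0,0,0.12,0,0,0,0.07],[0,0,0.12,0,0,0,0.07],[0,0,0.12,0,0,0,0.07],[0,0,0.12,0,0,0,0.07],[0,0,0.12,0,0,0,0.07]]]'

```text
clock: 18.12
ee_pos: [562.4, 8.4, 383.6]
ee_rot: [[-0.002, 0.583, 0.813], [-0.003, 0.813, -0.583], [-1.0, -0.004, 0.0]]
ft_force: [-0.2, 0.6, -0.2]
width: 69.8
```

move_arm --moves '[[[0,0,0.12,0,0,0,0.07],[0,0,0.12,0,0,0,0.07],[0,0,0.1,0,0,0,0.07],[0,0,0,0,0,0,0.07],[0,0,0,0,0,0,0.07]]]'

```text
clock: 18.53
ee_pos: [560.3, 6.6, 384.0]
ee_rot: [[-0.002, 0.263, 0.965], [-0.005, 0.965, -0.263], [-1.0, -0.005, -0.001]]
ft_force: [0.4, 0.4, 0.3]
width: 69.9
```

```bash
python3 snap.py w3
```

```text
[560.262   6.64  384.041] [-0.002 -0.005 -1.   ] 0.02520553173668847
```

View pics/w3.png

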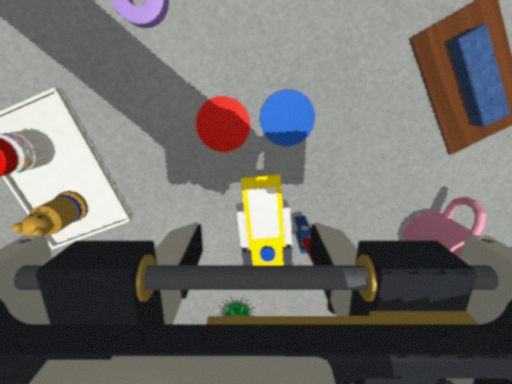

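move_arm --moves '[[[-0.005,0,0.097,0.016,0,-0.02,0.07],[0,0,0,0,0,-0.035,0.07],[0,0,0,0,0,-0.035,0.07],[0,0,0,0,0,-0.02,0.07],[0,0,0,0,0,0,0.07]]]'

```text
clock: 19.0
ee_pos: [577.6, 6.0, 273.3]
ee_rot: [[0.006, 0.181, 0.983], [-0.014, 0.983, -0.181], [-1.0, -0.012, 0.008]]
ft_force: [-1.2, -0.8, -0.0]
width: 69.9
```

move_arm --moves '[[[0,0,0,0,0,0,0.07],[0,0,0,0,0,0,0.07]]]'

```text
clock: 19.17
ee_pos: [577.4, 6.3, 273.5]
ee_rot: [[0.004, 0.184, 0.983], [-0.014, 0.983, -0.184], [-1.0, -0.013, 0.006]]
ft_force: [-1.0, 0.2, 0.3]
width: 70.0
```

Run:
```python
from h import *
im=cv2.imread("pics/w3.png");a=np.load("w3.npy");c=cam("wrist",dict(ee_rot=a[:,:3],ee_pos=a[:,3]))
print("block",rect(c,mask(im,(430,10,512,135),(98,60,40),(130,255,255)),27))
pl=mask(im,(235,165,290,268),(22,120,120),(38,255,255))
print("plate",rect(c,cv2.morphologyEx(pl,cv2.MORPH_CLOSE,np.ones((41,41))),36))
```

```text
block [523.255 280.296 110.457  42.849  13.652]
plate [629.715  -3.145 131.867  51.084 -10.101]
```

move_arm --moves '[[[0.014,0.004,0.014,-0.001,0,-0.02,0.07],[0,0,0,0,0,-0.025,0.07],[0,0,0,0,0,-0.02,0.07],[0,0,0,0,0,0,0.07],[0,0,0,0,0,0,0.07]]]'

```text
clock: 19.58
ee_pos: [581.1, 6.9, 217.1]
ee_rot: [[0.016, 0.175, 0.984], [-0.0, 0.985, -0.175], [-1.0, 0.003, 0.016]]
ft_force: [0.8, 0.4, 0.3]
width: 69.8
```

move_arm --moves '[[[0,0.016,0,-0.005,-0.001,-0.012,0.07],[0,0,0,0,0,-0.008,0.07],[0,0,0,0,0,0,0.07]]]'

```text
clock: 19.83
ee_pos: [577.7, 6.0, 200.7]
ee_rot: [[0.005, 0.177, 0.984], [-0.001, 0.984, -0.177], [-1.0, 0.0, 0.005]]
ft_force: [0.4, -0.8, 0.4]
width: 69.6
```

Down 5 more and grip.

move_arm --moves '[[[0,0.005,0,-0.001,0,-0.006,0.07],[0,0,0,0,0,0,0.06],[0,0,0,0,0,0,0.04],[0,0,0,0,0,0,0.04],[0,0,0,0,0,0,0.04]]]' --grip_force 40

```text
clock: 20.25
ee_pos: [577.2, 6.1, 195.5]
ee_rot: [[0.002, 0.177, 0.984], [-0.001, 0.984, -0.177], [-1.0, -0.0, 0.002]]
ft_force: [-0.0, 0.4, 0.2]
width: 49.1
```

move_arm --moves '[[[0,0,0,0,0,0,0.04],[0,0,0,0,0,0,0.04]]]'

```text
clock: 20.42
ee_pos: [577.3, 6.2, 195.7]
ee_rot: [[0.002, 0.177, 0.984], [-0.001, 0.984, -0.177], [-1.0, -0.0, 0.002]]
ft_force: [0.2, 0.4, -0.2]
width: 49.1
```

move_arm --moves '[[[0,0,0,-0.01,0.0018,0,0.04],[0,0,0,-0.0197,0.0034,0,0.04],[0,0,0,-0.0197,0.0034,0,0.04],[0,0,0,-0.0197,0.0034,0,0.04],[0,0,0,-0.0197,0.0034,0,0.04]]]'

```text
clock: 20.83
ee_pos: [489.9, 21.1, 196.5]
ee_rot: [[0.008, 0.182, 0.983], [0.001, 0.983, -0.182], [-1.0, 0.003, 0.007]]
ft_force: [0.6, 0.1, 0.4]
width: 49.7
```

move_arm --moves '[[[0,0,0,-0.0197,0.0034,0,0.04],[0,0,0,-0.01,0.0018,0,0.04],[0,0,0,0,0,0,0.04],[0,0,0,0,0,0,0.04]]]'

```text
clock: 21.17
ee_pos: [454.5, 27.1, 196.5]
ee_rot: [[0.004, 0.178, 0.984], [-0.001, 0.984, -0.178], [-1.0, 0.0, 0.004]]
ft_force: [0.9, -0.1, -0.6]
width: 49.4
```

move_arm --moves '[[[0,0,0,0,0,0.02,0.04],[0,0,0,0,0,0.03,0.04],[0,0,0,0,0,0.02,0.04],[0,0,0.05,0.002,0.02,0.005,0.04],[0,0,0.06,0.002,0.033,0,0.04]]]'

```text
clock: 21.58
ee_pos: [463.1, 74.2, 274.4]
ee_rot: [[0.003, 0.08, 0.997], [-0.003, 0.997, -0.08], [-1.0, -0.003, 0.004]]
ft_force: [0.7, -0.1, -0.5]
width: 49.3
```

move_arm --moves '[[[0,0,0.06,0.002,0.035,0,0.04],[0,0,0.06,0.002,0.035,0,0.04],[0,0,0.06,0.002,0.035,0,0.04],[0,0,0.06,0.002,0.035,0,0.04],[0,0,0.05,0.002,0.03,0,0.04]]]'

```text
clock: 22.0
ee_pos: [480.6, 248.6, 277.2]
ee_rot: [[0.012, -0.208, 0.978], [0.001, 0.978, 0.208], [-1.0, -0.001, 0.012]]
ft_force: [1.1, 0.1, -0.6]
width: 49.0
```

move_arm --moves '[[[0,0,0.01,0.002,0.02,0,0.04],[0,0,0,0,0,0,0.04],[0,0,0,0,0,0,0.04],[0,0,0,0,0,0,0.04]]]'

```text
clock: 22.33
ee_pos: [484.4, 279.2, 279.0]
ee_rot: [[0.013, -0.228, 0.974], [0.012, 0.974, 0.227], [-1.0, 0.009, 0.016]]
ft_force: [1.0, -0.2, -0.3]
width: 49.0
```

```bash
python3 snap.py w4
```

```text
[484.432 279.245 278.967] [ 0.013  0.012 -1.   ] 0.014104089951699407
```

View pics/w4.png

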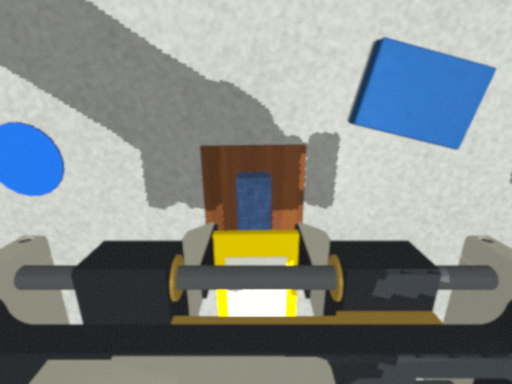

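Run:
```python
from h import *
im=cv2.imread("pics/w4.png");a=np.load("w4.npy");c=cam("wrist",dict(ee_rot=a[:,:3],ee_pos=a[:,3]))
m=mask(im,(190,135,320,225),(0,70,30),(20,255,255));k=big(m)
P=back(c,[[202,146],[305,146]],5)[:,:2];print(P,P.mean(0)+80*np.array([.9713,.2377]))
b=mask(im,(225,160,285,228),(98,60,30),(130,255,255));k=big(b);print(k.min(0),k.max(0))
P=back(c,[[k.min(0)[0],k.min(0)[1]],[k.max(0)[0],k.min(0)[1]]],27)[:,:2];print(P,P.mean(0)+55*np.array([.9713,.2377]))
z=278.97-159-3
P=back(c,[[214,231],[300,231]],z)[:,:2];e=P.mean(0);g=a[:2,3]+159*a[:2,0];print(P,e,"grasp",g,"off",g-e)
```

```text
[[456.749 223.126]
 [435.065 316.697]] [523.611 288.927]
[236 172] [270 227]
[[468.021 259.171]
 [461.302 288.269]] [518.083 286.794]
[[480.291 254.429]
 [469.218 302.801]] [474.754 278.615] grasp [486.546 281.188] off [11.792  2.573]
```

move_arm --moves '[[[-0.012,0.013,0.01,-0.0134,-0.0042,-0.01,0.04],[0,0,0,0,0,-0.025,0.04],[0,0,0,0,0,-0.02,0.04],[0,0,0,0,0,0,0.04],[0,0,0,0,0,0,0.04]]]'

```text
clock: 22.8
ee_pos: [474.4, 267.0, 222.9]
ee_rot: [[0.002, -0.225, 0.974], [-0.005, 0.974, 0.225], [-1.0, -0.005, 0.001]]
ft_force: [-0.5, -0.5, 0.1]
width: 49.2
```

move_arm --moves '[[[0,0,0,0,0,0,0.04],[0,0,0,0,0,0,0.04]]]'

```text
clock: 22.97
ee_pos: [475.4, 265.4, 223.9]
ee_rot: [[0.003, -0.222, 0.975], [-0.005, 0.975, 0.222], [-1.0, -0.006, 0.002]]
ft_force: [-0.3, 0.6, -0.0]
width: 49.3
```

move_arm --moves '[[[0.005,0.003,0.016,-0.0045,0.0105,-0.01,0.04],[0,0,0,0,0,-0.01,0.04],[0,0,0,0,0,0,0.04],[0,0,0,0,0,0,0.04]]]'

```text
clock: 23.3
ee_pos: [471.9, 277.2, 204.8]
ee_rot: [[0.004, -0.237, 0.971], [0.002, 0.971, 0.237], [-1.0, 0.001, 0.004]]
ft_force: [-0.1, 0.6, -0.0]
width: 49.4
```

move_arm --moves '[[[-0.002,0.004,0,-0.0005,-0.002,-0.007,0.04],[0,0,0,0,0,-0.002,0.04],[0,0,0,0,0,0,0.04]]]'

```text
clock: 23.55
ee_pos: [471.1, 275.6, 194.9]
ee_rot: [[-0.001, -0.239, 0.971], [0.0, 0.971, 0.239], [-1.0, 0.0, -0.001]]
ft_force: [0.1, 0.5, -0.2]
width: 49.1
```

move_arm --moves '[[[0,0,0,0,0,-0.002,0.04],[0,0,0,0,0,-0.001,0.04]]]'

```text
clock: 23.72
ee_pos: [471.1, 275.8, 192.3]
ee_rot: [[-0.0, -0.238, 0.971], [-0.0, 0.971, 0.238], [-1.0, -0.0, -0.0]]
ft_force: [-3.3, -4.1, 15.7]
width: 49.0
```

move_arm --moves '[[[0,0,0,0,0,0,0.075],[0,0,0,0,0,0,0.075],[0,0,0,0,0,0,0.075],[0,0,0,0,0,0.01,0.075],[0,0,0,0,0,0.03,0.075]]]'

```text
clock: 24.13
ee_pos: [469.9, 274.2, 229.7]
ee_rot: [[-0.006, -0.238, 0.971], [-0.004, 0.971, 0.238], [-1.0, -0.003, -0.007]]
ft_force: [0.2, -0.1, -0.9]
width: 73.8
```

move_arm --moves '[[[0,0,0,-0.02,0,0.03,0.075],[0,0,0,-0.03,-0.02,0.02,0.075],[0,0,0,-0.01,-0.02,0.02,0.075],[0,0,0,0,0,0,0.075],[0,0,0,0,0,0,0.075]]]'

```text
clock: 24.55
ee_pos: [408.6, 235.4, 308.7]
ee_rot: [[0.001, -0.239, 0.971], [-0.001, 0.971, 0.239], [-1.0, -0.001, 0.0]]
ft_force: [-0.8, 0.0, -1.2]
width: 74.8
```

Run:
```python
from h import *
im=manip.read_camera("top");cv2.imwrite("pics/top1.png",im);c=cam("top")
m=mask(im,(105,180,165,262),(22,120,100),(38,255,255));m=cv2.morphologyEx(m,cv2.MORPH_CLOSE,np.ones((25,25)))
print("plate",rect(c,m,33))
cv2.imwrite("pics/top1c.png",cv2.resize(im[130:290,90:390],None,fx=2.6,fy=2.6,interpolation=cv2.INTER_CUBIC))
```

```text
plate [522.976 288.67  132.294  52.637  14.683]
```

View pics/top1c.png

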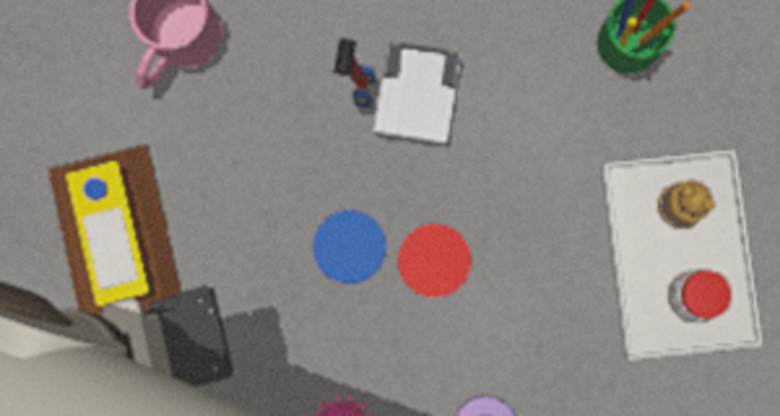

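move_arm --moves '[[[0,0,-0.1,0.004,-0.02,0.005,0.07],[0,0,-0.115,0.009,-0.035,0.005,0.07],[0,0,-0.115,0.009,-0.035,0.005,0.07],[0,0,-0.115,0.009,-0.035,0.005,0.07],[0,0,-0.115,0.009,-0.035,0,0.07]]]' --grip_force 25

```text
clock: 25.02
ee_pos: [449.7, 80.9, 329.5]
ee_rot: [[0.004, 0.316, 0.949], [0.011, 0.949, -0.316], [-1.0, 0.012, 0.001]]
ft_force: [0.7, 0.9, -1.3]
width: 70.4
```

move_arm --moves '[[[0,0,-0.12,0.009,-0.035,0,0.07],[0,0,-0.12,0.009,-0.035,0,0.07],[0,0,-0.12,0.009,-0.035,0,0.07],[0,0,-0.12,0.009,-0.035,0,0.07],[0,0,-0.12,0.009,-0.035,0,0.07]]]'

```text
clock: 25.43
ee_pos: [499.1, -101.7, 328.3]
ee_rot: [[0.013, 0.811, 0.584], [0.009, 0.584, -0.812], [-1.0, 0.016, -0.0]]
ft_force: [1.1, 0.2, -0.6]
width: 69.9
```

move_arm --moves '[[[0,0,-0.12,0.009,-0.032,0,0.07],[0,0,-0.12,0.009,-0.032,0,0.07],[0,0,-0.12,0.009,-0.032,0,0.07],[0,0,-0.12,0.009,-0.02,0,0.07],[0,0,-0.12,0.006,-0.01,0,0.07]]]'

```text
clock: 25.85
ee_pos: [545.3, -242.0, 324.0]
ee_rot: [[0.015, 1.0, -0.005], [-0.001, -0.005, -1.0], [-1.0, 0.015, 0.001]]
ft_force: [-0.8, 0.2, 0.4]
width: 70.2
```

move_arm --moves '[[[0,0,0,0,0,0,0.07],[0,0,0,0,0,0,0.07],[0,0,0,0,0,0,0.07]]]'

```text
clock: 26.1
ee_pos: [547.4, -244.3, 321.3]
ee_rot: [[0.013, 1.0, -0.007], [-0.0, -0.007, -1.0], [-1.0, 0.013, -0.0]]
ft_force: [-0.7, 0.2, 0.3]
width: 70.2
```

move_arm --moves '[[[0,0.013,-0.08,-0.002,-0.0155,-0.01,0.066],[0,0,0,0,0,-0.02,0.066],[0,0,0,0,0,0,0.066],[0,0,0,0,0,0,0.066]]]'

```text
clock: 26.43
ee_pos: [546.2, -253.0, 290.6]
ee_rot: [[-0.0, 0.998, -0.069], [0.003, -0.069, -0.998], [-1.0, -0.001, -0.003]]
ft_force: [0.7, -0.3, 0.2]
width: 66.1
```

move_arm --moves '[[[-0.003,0,0,-0.001,-0.008,-0.01,0.066],[0,0,0,0,0,0,0.066],[0,0,0,0,0,0,0.066]]]'

```text
clock: 26.68
ee_pos: [545.8, -258.5, 281.3]
ee_rot: [[0.001, 0.998, -0.061], [0.0, -0.061, -0.998], [-1.0, 0.001, -0.0]]
ft_force: [1.0, 0.8, 0.4]
width: 66.2
```

move_arm --moves '[[[0,0,0,-0.001,-0.001,-0.015,0.066],[0,0,0,-0.001,0,-0.025,0.066],[0,0,0,0,0,-0.015,0.066],[0,0,0,0,0,0,0.066],[0,0,0,0,0,0,0.066]]]'

```text
clock: 27.1
ee_pos: [544.1, -260.0, 224.5]
ee_rot: [[0.005, 0.998, -0.06], [-0.002, -0.06, -0.998], [-1.0, 0.005, 0.001]]
ft_force: [0.5, 0.5, -0.0]
width: 66.0
```

move_arm --moves '[[[0,0.005,0,0,0,-0.011,0.066],[0,0,0,0,0,-0.002,0.066],[0,0,0,0,0,0,0.03],[0,0,0,0,0,0,0.03],[0,0,0,0,0,0,0.03]]]'

```text
clock: 27.52
ee_pos: [545.0, -260.0, 212.0]
ee_rot: [[0.002, 0.998, -0.06], [-0.003, -0.06, -0.998], [-1.0, 0.002, 0.002]]
ft_force: [0.4, -0.4, 0.4]
width: 50.7
```

move_arm --moves '[[[0,0,0,0,0,0,0.03],[0,0,0,0,0,0,0.03],[0,0,0,0,0,0,0.03]]]'

```text
clock: 27.77
ee_pos: [545.3, -260.2, 213.0]
ee_rot: [[0.003, 0.998, -0.06], [-0.003, -0.06, -0.998], [-1.0, 0.003, 0.003]]
ft_force: [1.1, -0.3, -2.2]
width: 39.3
```

move_arm --moves '[[[0,0,0,0,0,0.01,0.03],[0,0,0,0,0,0.03,0.03],[0,0,0,0,0,0.03,0.03],[0,0,0,0,0,0.02,0.03],[0,0,0,0,0,0.01,0.03]]]'

```text
clock: 28.18
ee_pos: [542.3, -258.9, 314.4]
ee_rot: [[-0.006, 0.998, -0.059], [0.002, -0.059, -0.998], [-1.0, -0.006, -0.001]]
ft_force: [0.8, 0.4, -1.6]
width: 39.0
```

move_arm --moves '[[[0,0,0,-0.002,0.02,0,0.03],[0,0,0,-0.004,0.035,0,0.03],[0,0,0,-0.004,0.035,0,0.03],[0,0,0,-0.004,0.035,0,0.03],[0,0,0,-0.004,0.035,0,0.03]]]'

```text
clock: 28.6
ee_pos: [523.6, -106.3, 319.3]
ee_rot: [[0.002, 0.997, -0.079], [-0.008, -0.079, -0.997], [-1.0, 0.003, 0.008]]
ft_force: [0.5, 0.3, -1.8]
width: 39.1
```

move_arm --moves '[[[0,0,-0.02,-0.004,0.035,0,0.03],[0,0,-0.02,-0.004,0.035,0,0.03],[0,0,-0.02,-0.004,0.035,0,0.03],[0,0,-0.02,-0.003,0.025,0,0.03],[0,0,0,-0.002,0.015,0,0.03]]]'

```text
clock: 29.02
ee_pos: [502.4, 49.7, 320.5]
ee_rot: [[0.002, 0.987, -0.158], [-0.008, -0.158, -0.987], [-1.0, 0.003, 0.007]]
ft_force: [-0.1, -0.1, -2.7]
width: 39.5
```

move_arm --moves '[[[0,0,0,0,0,0,0.03],[0,0,0,0,0,0,0.03],[0,0,0,0,0,0,0.03]]]'

```text
clock: 29.27
ee_pos: [500.7, 55.2, 321.3]
ee_rot: [[0.003, 0.989, -0.148], [-0.007, -0.148, -0.989], [-1.0, 0.004, 0.006]]
ft_force: [1.0, 0.5, -2.6]
width: 39.3
```

Now to (510, 60.3), down from 321 toward 212.

move_arm --moves '[[[0.007,0.003,0,0.009,0.006,-0.01,0.03],[0,0,0,0,0,-0.03,0.03],[0,0,0,0,0,-0.03,0.03],[0,0,0,0,0,-0.015,0.03],[0,0,0,0,0,0,0.03]]]'

```text
clock: 29.68
ee_pos: [513.1, 52.8, 234.4]
ee_rot: [[0.005, 0.987, -0.16], [-0.004, -0.16, -0.987], [-1.0, 0.005, 0.004]]
ft_force: [-0.2, -1.0, -3.0]
width: 39.4
```

move_arm --moves '[[[0,0,0,0,0,0,0.03],[0,0,0,0,0,0,0.03]]]'

```text
clock: 29.85
ee_pos: [513.3, 50.2, 233.9]
ee_rot: [[0.002, 0.987, -0.164], [-0.005, -0.164, -0.987], [-1.0, 0.003, 0.005]]
ft_force: [-0.1, 1.4, -1.0]
width: 39.3
```

move_arm --moves '[[[0.005,0.002,0,-0.003,0.011,-0.01,0.03],[0,0,0,0,0,-0.005,0.03],[0,0,0,0,0,0,0.03]]]'

```text
clock: 30.1
ee_pos: [512.6, 58.9, 221.7]
ee_rot: [[0.005, 0.986, -0.168], [-0.001, -0.168, -0.986], [-1.0, 0.005, 0.0]]
ft_force: [-0.1, -0.5, -1.5]
width: 39.1
```

move_arm --moves '[[[0,0.005,0,-0.0025,0.001,-0.006,0.03],[0,0,0,0,0,-0.002,0.03],[0,0,0,0,0,0,0.03]]]'

```text
clock: 30.35
ee_pos: [511.3, 58.8, 215.2]
ee_rot: [[0.004, 0.986, -0.169], [-0.002, -0.169, -0.986], [-1.0, 0.004, 0.002]]
ft_force: [0.7, -1.1, -2.9]
width: 39.3
```

move_arm --moves '[[[0,0,0,0,0,-0.002,0.03],[0,0,0,0,0,-0.001,0.03]]]'

```text
clock: 30.52
ee_pos: [511.6, 58.4, 212.6]
ee_rot: [[0.005, 0.986, -0.17], [-0.003, -0.17, -0.986], [-1.0, 0.005, 0.002]]
ft_force: [0.0, 0.1, -2.5]
width: 39.1
```

move_arm --moves '[[[0,0,0,-0.001,0.001,-0.0015,0.03],[0,0,0,0,0,-0.001,0.03]]]'

```text
clock: 30.68
ee_pos: [511.3, 59.1, 211.5]
ee_rot: [[0.006, 0.985, -0.17], [-0.005, -0.17, -0.985], [-1.0, 0.007, 0.004]]
ft_force: [-8.0, -1.2, 20.9]
width: 39.3
```

move_arm --moves '[[[0,0,0,0,0,0.001,0.066],[0,0,0,0,0,0,0.066],[0,0,0,0,0,0,0.066],[0,0,0,0,0,0.01,0.066],[0,0,0,0,0,0.03,0.066]]]'

```text
clock: 31.1
ee_pos: [509.6, 59.2, 250.8]
ee_rot: [[-0.0, 0.986, -0.169], [-0.005, -0.169, -0.986], [-1.0, 0.001, 0.005]]
ft_force: [0.4, 0.2, 0.3]
width: 64.6
```

move_arm --moves '[[[0,0,0,0,0,0.035,0.066],[0,0,0,0,0,0.035,0.066],[0,0,0,-0.002,-0.015,0.01,0.07],[0,0,0,-0.006,-0.035,0,0.07],[0,0,0,-0.006,-0.035,0,0.07]]]'

```text
clock: 31.52
ee_pos: [497.0, -17.0, 343.3]
ee_rot: [[0.011, 0.988, -0.152], [0.001, -0.152, -0.988], [-1.0, 0.011, -0.003]]
ft_force: [1.3, -1.4, -0.1]
width: 69.8
```

move_arm --moves '[[[0,0,0,-0.006,-0.036,0,0.07],[0,0,0,-0.006,-0.036,0,0.07],[0,0,0,-0.006,-0.036,0,0.07],[0,0,0,-0.006,-0.036,0,0.07],[0,0,0,-0.006,-0.036,0,0.07]]]'

```text
clock: 31.93
ee_pos: [465.4, -201.6, 349.1]
ee_rot: [[0.019, 0.989, -0.143], [-0.002, -0.143, -0.99], [-1.0, 0.019, -0.001]]
ft_force: [0.6, -0.6, 0.7]
width: 70.2
```

move_arm --moves '[[[0,0,0,-0.005,-0.03,0,0.07],[0,0,0,-0.002,-0.015,0,0.07],[0,0,0,0,0,0,0.07],[0,0,0,0,0,0,0.07],[0,0,0,0,0,0,0.07]]]'

```text
clock: 32.35
ee_pos: [454.4, -258.5, 351.4]
ee_rot: [[0.019, 0.987, -0.159], [-0.006, -0.159, -0.987], [-1.0, 0.02, 0.003]]
ft_force: [0.5, -0.3, -0.0]
width: 69.5
```

move_arm --moves '[[[0.006,0.019,0,0.0036,-0.0085,-0.02,0.07],[0,0,0,0,0,-0.03,0.07],[0,0,0,0,0,-0.02,0.07],[0,0,0,0,0,0,0.07],[0,0,0,0,0,0,0.07]]]'

```text
clock: 32.77
ee_pos: [462.0, -258.6, 282.8]
ee_rot: [[0.005, 0.989, -0.146], [-0.0, -0.146, -0.989], [-1.0, 0.005, -0.001]]
ft_force: [0.1, -0.3, 0.6]
width: 70.0
```

move_arm --moves '[[[0,0,0,0,0,0,0.07],[0,0,0,0,0,0,0.07]]]'

```text
clock: 32.93
ee_pos: [463.2, -256.1, 284.5]
ee_rot: [[0.006, 0.99, -0.142], [0.0, -0.142, -0.99], [-1.0, 0.006, -0.001]]
ft_force: [0.6, -0.8, -0.1]
width: 69.7
```

move_arm --moves '[[[0,0.006,0,-0.005,-0.012,0,0.07],[0,0,0,0,0,0,0.07],[0,0,0,0,0,-0.015,0.07],[0,0,0,0,0,-0.01,0.07],[0,0,0,0,0,0,0.07]]]'

```text
clock: 33.35
ee_pos: [459.3, -270.4, 262.4]
ee_rot: [[0.006, 0.99, -0.142], [-0.006, -0.142, -0.99], [-1.0, 0.007, 0.005]]
ft_force: [-0.2, -0.7, 0.3]
width: 69.7
```

move_arm --moves '[[[0.006,0.006,0,-0.0015,0.0035,0,0.07],[0,0,0,0,0,-0.02,0.07],[0,0,0,0,0,-0.02,0.07],[0,0,0,0,0,-0.01,0.07],[0,0,0,0,0,0,0.07]]]'

```text
clock: 33.77
ee_pos: [457.4, -266.1, 210.6]
ee_rot: [[-0.001, 0.99, -0.143], [0.002, -0.143, -0.99], [-1.0, -0.002, -0.002]]
ft_force: [-0.1, 0.0, 0.1]
width: 69.9
```

move_arm --moves '[[[0,0,0,0.001,-0.001,-0.01,0.07],[0,0,0,0,0,-0.001,0.07],[0,0,0,0,0,0,0.04],[0,0,0,0,0,0,0.04],[0,0,0,0,0,0,0.04]]]'

```text
clock: 34.18
ee_pos: [459.5, -266.7, 200.1]
ee_rot: [[-0.0, 0.99, -0.142], [0.002, -0.142, -0.99], [-1.0, -0.001, -0.002]]
ft_force: [-0.1, -0.1, -0.0]
width: 54.9
```

move_arm --moves '[[[0,0,0,0,0,0,0.04],[0,0,0,0,0,0,0.04]]]'

```text
clock: 34.35
ee_pos: [459.8, -267.0, 201.0]
ee_rot: [[0.001, 0.99, -0.142], [0.001, -0.142, -0.99], [-1.0, 0.0, -0.001]]
ft_force: [-0.4, -0.1, -1.2]
width: 47.4
```

move_arm --moves '[[[0,0,0,0,0,0.01,0.04],[0,0,0,0,0,0.03,0.04],[0,0,0,0,0,0.03,0.04],[0,0,0,0,0,0.02,0.04],[0,0,0,0,0,0.01,0.04]]]'

```text
clock: 34.77
ee_pos: [457.9, -265.5, 304.5]
ee_rot: [[-0.005, 0.99, -0.141], [0.006, -0.141, -0.99], [-1.0, -0.006, -0.005]]
ft_force: [0.4, 0.3, 0.3]
width: 47.7
```

move_arm --moves '[[[0,0,0,0.003,0.02,0,0.04],[0,0,0,0.005,0.035,0,0.04],[0,0,0,0.005,0.035,0,0.04],[0,0,0,0.005,0.035,0,0.04],[0,0,0,0.005,0.035,0,0.04]]]'

```text
clock: 35.18
ee_pos: [480.2, -111.9, 310.1]
ee_rot: [[0.002, 0.987, -0.162], [-0.005, -0.162, -0.987], [-1.0, 0.003, 0.005]]
ft_force: [0.8, 0.1, 0.0]
width: 48.1
```

move_arm --moves '[[[0,0,0,0.005,0.035,0,0.04],[0,0,0,0.003,0.022,0,0.04],[0,0,0,0.002,0.01,0,0.04],[0,0,0,0,0,0,0.04],[0,0,0,0,0,0,0.04]]]'

```text
clock: 35.6
ee_pos: [489.7, -31.9, 312.3]
ee_rot: [[0.006, 0.989, -0.148], [-0.003, -0.148, -0.989], [-1.0, 0.006, 0.003]]
ft_force: [-0.2, -0.8, -1.3]
width: 47.4
```

move_arm --moves '[[[0,0,0,0,0,0,0.04],[0,0,0,0,0,0,0.04]]]'

```text
clock: 35.77
ee_pos: [489.4, -33.5, 312.3]
ee_rot: [[0.005, 0.989, -0.149], [-0.004, -0.149, -0.989], [-1.0, 0.006, 0.004]]
ft_force: [-0.3, -0.2, -0.4]
width: 47.5
```

move_arm --moves '[[[0.004,0.005,-0.02,0.005,0.011,-0.01,0.04],[0,0,0,0,0,-0.03,0.04],[0,0,0,0,0,-0.03,0.04],[0,0,0,0,0,-0.015,0.04],[0,0,0,0,0,0,0.04]]]'

```text
clock: 36.18
ee_pos: [495.7, -31.2, 225.4]
ee_rot: [[0.004, 0.983, -0.185], [-0.005, -0.185, -0.983], [-1.0, 0.005, 0.005]]
ft_force: [0.5, 0.8, -0.4]
width: 47.7
```

move_arm --moves '[[[0,0,0,0,0,0,0.04],[0,0,0,0,0,0,0.04]]]'

```text
clock: 36.35
ee_pos: [495.3, -33.3, 224.9]
ee_rot: [[0.001, 0.982, -0.188], [-0.006, -0.188, -0.982], [-1.0, 0.002, 0.005]]
ft_force: [0.3, -1.3, -0.3]
width: 47.6
```

move_arm --moves '[[[0.006,0,0.01,0.0,0.0115,-0.01,0.04],[0,0,0,0,0,-0.005,0.04],[0,0,0,0,0,0,0.04]]]'

```text
clock: 36.6
ee_pos: [497.1, -24.2, 212.7]
ee_rot: [[0.006, 0.983, -0.182], [-0.001, -0.182, -0.983], [-1.0, 0.006, 0.0]]
ft_force: [-0.0, 0.7, -0.2]
width: 47.6
```

move_arm --moves '[[[0,0.006,0,-0.002,0.001,-0.008,0.04],[0,0,0,0,0.001,-0.002,0.04],[0,0,0,0,0,0,0.04]]]'

```text
clock: 36.85
ee_pos: [496.0, -23.5, 203.9]
ee_rot: [[0.003, 0.983, -0.184], [-0.003, -0.184, -0.983], [-1.0, 0.003, 0.003]]
ft_force: [0.8, -0.2, -0.1]
width: 47.5
```

move_arm --moves '[[[0,0,0,0,0,-0.002,0.04],[0,0,0,0,0,-0.001,0.04]]]'

```text
clock: 37.02
ee_pos: [496.2, -23.9, 201.2]
ee_rot: [[0.004, 0.983, -0.185], [-0.004, -0.185, -0.983], [-1.0, 0.004, 0.003]]
ft_force: [-0.9, 0.4, -0.2]
width: 47.7
```

move_arm --moves '[[[0,0,0,0,0.001,-0.0015,0.04],[0,0,0,0,0,-0.001,0.04]]]'

```text
clock: 37.18
ee_pos: [496.4, -23.1, 199.3]
ee_rot: [[0.004, 0.983, -0.185], [-0.005, -0.185, -0.983], [-1.0, 0.004, 0.004]]
ft_force: [-6.4, -0.2, 22.4]
width: 47.6
```

move_arm --moves '[[[0,0,0,0,0,0.001,0.068],[0,0,0,0,0,0,0.068],[0,0,0,0,0,0,0.068],[0,0,0,0,0,0.01,0.068],[0,0,0,0,0,0.03,0.068]]]'

```text
clock: 37.6
ee_pos: [494.4, -22.8, 238.0]
ee_rot: [[-0.004, 0.983, -0.185], [-0.004, -0.185, -0.983], [-1.0, -0.003, 0.005]]
ft_force: [0.3, 0.5, 1.3]
width: 67.8
```

move_arm --moves '[[[0,0,0,0,0,0.035,0.068],[0,0,0,0,0,0.035,0.068],[0,0,0,0,0,0.03,0.068],[0,0,0,-0.01,-0.03,0.01,0.068],[0,0,0,-0.02,-0.035,0,0.068]]]'

```text
clock: 38.02
ee_pos: [467.2, -79.6, 360.2]
ee_rot: [[0.005, 0.986, -0.168], [0.001, -0.168, -0.986], [-1.0, 0.005, -0.002]]
ft_force: [1.2, -1.1, -0.0]
width: 68.0
```

move_arm --moves '[[[0,0,0,-0.01,-0.035,0,0.068],[0,0,0,-0.01,-0.035,0,0.068],[0,0,0,0,-0.02,0,0.068],[0,0,0,0,0,0,0.068],[0,0,0,0,0,0,0.068]]]'

```text
clock: 38.43
ee_pos: [442.3, -178.8, 365.3]
ee_rot: [[0.008, 0.985, -0.174], [-0.007, -0.174, -0.985], [-1.0, 0.009, 0.006]]
ft_force: [0.5, -0.3, -0.4]
width: 68.3
```

```bash
python3 snap.py w5
python3 - <<'E'
from h import *
im=manip.read_camera("top");c=cam("top")
m=mask(im,(105,180,165,262),(22,120,100),(38,255,255));m=cv2.morphologyEx(m,cv2.MORPH_CLOSE,np.ones((25,25)))
print("plate",rect(c,m,33))
w=cv2.imread("pics/w5.png")
t=cv2.resize(im[130:290,90:390],(750,400),interpolation=cv2.INTER_CUBIC)
cv2.imwrite("pics/fin.png",t)
E
```

```text
[ 442.255 -178.768  365.324] [ 0.008 -0.007 -1.   ] 0.03613264939693102
plate [523.026 288.504 132.274  52.899  14.635]
```

View pics/fin.png

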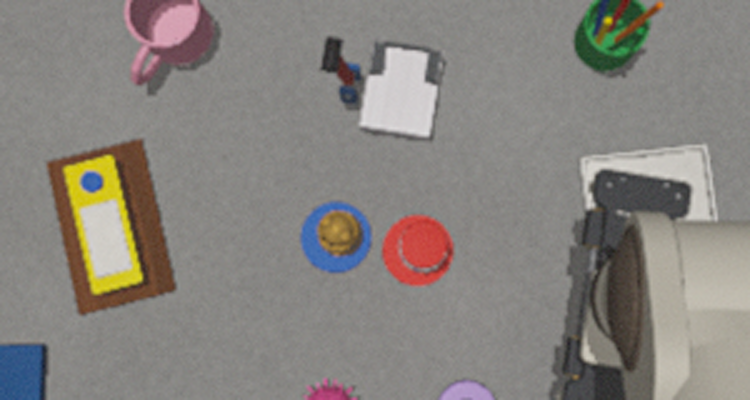

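View pics/w5.png

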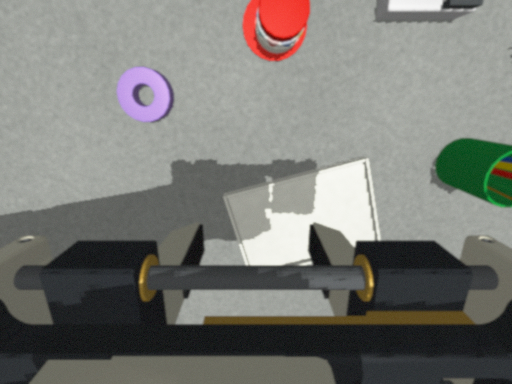

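Run:
```python
from h import *
c=cam("top")
new=manip.read_camera("top")
for im in(cv2.imread("pics/top0.png"),new):
    k=big(mask(im,(205,205,243,245),(12,80,40),(30,255,255)));print("gold",cv2.minEnclosingCircle(k),back(c,k.mean(0),60)[0])
    b=big(mask(im,(205,205,243,245),(95,120,60),(125,255,255)));print(cv2.minEnclosingCircle(b)[0])
```

```text
gold ((223.58570861816406, 224.35714721679688), 8.748117446899414) [505.659  57.442  60.   ]
(224.0, 224.56666564941406)
gold ((225.0, 223.0), 8.602425575256348) [509.7    53.295  60.   ]
(224.0, 224.56666564941406)
```

```bash
python3 -c "
from workcell import manip
print(manip.hand_in(), manip.get_state()['clock'])"
```

```text
the job is handed in; nothing more can be done
the job is handed in; nothing more can be done
```

I finished the whole sequence and handed the job in about 38 s into the 149 s limit. `hand_in()` gave no verdict, so the result rests on my own last checks.

**What I did:**
- Stood the jar and then the gold figure in the side tray.
- Raised the clamp bar by its handle to about 1.65 rad, well past the 1.2 rad needed.
- Slid the nameplate out about 124 mm and laid it emblem up on the blue block.
- Set the figure back on the blue coaster, then the jar on the red one.
- Each piece was lowered until it touched, or nearly touched, before I released it.

**Last checks, from the top camera:**

| Item | Result | Allowed |
|---|---|---|
| Nameplate position | about 1–2 mm from the block's middle | 15 mm |
| Nameplate angle | within about 1° | 0.2 rad (11.5°) |
| Figure on blue coaster | about 6 mm from where it started, near the coaster's middle | 15 mm |
| Jar on red coaster | released within about 2 mm of the middle by the arm's reading; upright in the picture | 15 mm |

I didn't measure the jar separately after letting go; I only saw it in the last pictures. Both goods were standing upright and the gripper was clear of everything. No check failed. The cameras agreed with each other to within 2–5 mm.

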